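# Close the green circuit board in its flip holder and turn it over

## Robot

A 6-joint arm with a two-finger parallel gripper is mounted at the origin on the work surface. World frame = base frame: x ahead of the robot, y to its left, z up, the work surface at z = 0. Lengths are in m, angles in rad, forces in N, time in s.
With the tool pointing down it reaches from about 0.25 to 0.775 m from the base axis. Payload 4 kg.
Tool frame: the origin (TCP) lies on the centre line of the jaws, within the pads' length; the fingertips stand 8 mm ahead of it and the grasp point (between the pads) lies 11 mm behind it; z points along the fingers, y is the direction in which the jaws open and shut (so a half turn about z gives the same grasp; the last joint's range is limited). The gripper opens to 94 mm and grips with 3 to 60 N. Pads are 16 mm wide; open, the fingers measure 119 mm over their backs; the gripper's body (75 mm by 177 mm) begins 78 mm behind the grasp point.
Start: joints at [-1.357, 0.087, 1.371, -0, 1.684, -0.103], TCP at [0.171, -0.523, 0.214] pointing down, gripper open.
Joint ranges: [-3.1, 3.1], [-0.76, 2.03], [0.27, 2.55], [-1.08, 4.22], [0.17, 2.65], [-2.57, 2.57]. Speed limits (rad/s): [2.79, 2.79, 3.14, 3.14, 3.14, 3.14].

## Interface

Orientations are given as [roll, pitch, yaw] about the fixed x, y, z axes, in that order (R = Rz(yaw) Ry(pitch) Rx(roll)).
In Python, from bench import * gives the robot as it stands.
- The arm moves only by the tool step_arm, never from a script. Its argument "steps" is a list of rows, each an object of numbers: "jaw": the opening, from 0 (shut) to 1 (fully open); "tx", "ty", "tz": the shift along the tool's x, y, z in m; "ax", "ay", "az": the turn, a rotation vector about the tool's x, y, z in rad. In form: [{"jaw": .., "tx": .., "ty": .., "tz": .., "ax": .., "ay": .., "az": ..}, ...]. A call has 1 to 8 rows; each row is the pose to reach, as a shift and turn from the pose measured when the call began, along the tool's axes at that moment; what a row does not reach only later rows make up. A row lasts 1/10 s, in which the tool goes at most 50 mm and 8.59 degrees, less where a joint would pass 70% of its speed; a pose out of reach is approached as far as the arm can. A call with a gripper value outside its range is refused whole. The fingers move at their own pace and stop on an object; the grip force is fixed at half the most. Time passes only in rows, so rows that repeat a pose let the fingers close. It gives the time, the measured TCP pose, the force and the opening at its end, in the units of the state.
- get_obs(): the state, without advancing time (a new reading comes with each control period).
- snapshot(name): name is "scene" or "top"; returns (picture, depth): 480x640x3 uint8, red, green, blue; 480x640 float32, m along the optical axis (not along the pixel's ray), 0 where there is no reading.
- camera_model(name): a dict with "intrinsics" (3x3 intrinsics, pixels), "origin" and "orientation" of the camera in the world. Camera axes: x right, y down, z forward; pixel columns grow to the right and rows downward; lengths in m; the calibration is good to about 2 mm. A picture is of the moment at which its call begins. camera_model takes no time and is no camera call.
- close_job(): hands the job in, once; it reports no verdict.
Trained networks look in the newest picture that a camera, given by its name, has taken for a name from the list of things; names that differ only in an ending like _2 or _b are one class to them, and where a whole thing is asked for, a point or a joint stands for the part that bears it (a point fixed in the world has none). Each returns a list of dicts, best first, with "confidence" (0 to 1); they miss things now and then, are a little off and sometimes report something else, mostly with a low value. They report only what shows in the picture. A call takes as long as a camera call. They do not tell look-alikes from the thing itself.
- silhouettes(camera, query): "pixels" (480x640 bool, what is visible of it) and "rect" ([left, top, right, bottom] in pixels, round what is visible of it).
The state is a dict: "time": time; "joint_positions": joint angles; "qvel": joint speeds; "joint_torque": joint torques, N m; "tool_pos": TCP position; "ee_rot": TCP orientation; "wrist_force": force on the tool from outside, world axes, zero at the start; "wrist_torque": the same for the moment, N m; "width": finger opening in m.
Only numpy, scipy, OpenCV 4.12 (cv2) and the standard library are available. Lean on these libraries where they do the work, as an engineer would, in place of code of your own. Each camera call takes 0.05 s, during which the arm holds its last target. There are 200 camera calls.

## Task

Two flip holders for soldering stand open on the bench, each with a small circuit board lying in its tray. On the one with the GREEN board, fold the cover down shut over the board, then swing the whole closed holder over about its axle, half a turn, until it rests fully over on the other side with the board still shut inside and its solder side up. Leave the other holder, with the tan board, as it is.

Things in the scene. Friction and masses are not known exactly. Their poses are not given: they have to be found in the camera images.
- frame_g (a joint): Flip axle (level, 50 mm above the bench) of the holder with the green board, rad; its base plate is bolted down. A black tray, 80 mm long, 84 wide, 16 thick, swings on it. 0 (start): tray level on the robot's side of the axle, open face up; 1.57: upright; 3.14, its stop: level, upside down on the far side. Lifting takes about 3 N at the red pin; it rests by gravity at either end.
- cover_g (a joint): Hinge of that tray's aluminium window-frame cover (80 x 84 x 6 mm), rad. 0: shut flat on the tray; 1.75 to 2.1 (start): open, leaning back away from the robot. Hinge line parallel to the axle, at the start 8 mm to the robot's side of it and 4 mm higher. Stiff: about 2.5 N at the yellow pin moves it, and it stays where it is left, also upside down.
- frame_g_grip (a point): Grasp point on the tray's red pin, a round bar 10 mm thick, 56 long, sticking out parallel to the axle from the tray's left side (seen from the robot) near its free edge. On the pin's centre line, 32 mm out from the tray, 80 mm from the axle and level with it. Axes turn with the tray: y outward along the pin, x towards the axle, z up at the start. The pin may turn between the fingers.
- cover_g_grip (a point): Grasp point on the cover's yellow pin, a like bar (10 x 56 mm) sticking out from the cover's right side (seen from the robot) near its free edge. On the centre line, 32 mm out from the cover, 67 mm from the hinge line and 3 mm outside the cover's inner face; 57 mm above the bench when shut. Axes turn with the cover: y along the pin towards the cover, x towards the hinge, z up when shut.
- board_g_centre (a point): Centre (half-way up) of the loose GREEN circuit board, 64 x 68 mm, 8 mm thick with its black components, components up at the start; it lies loose in the tray of its holder with about 3 mm of play.
- pocket_g (a point): Middle of the tray's pocket (70 x 74 mm, 10 mm deep) of the holder with the green board: where the board's centre sits. 50 mm from the axle. Axes as frame_g_grip.
- frame_b (a joint): The flip axle of the other, identical holder, with the TAN board: must be left at 0.
- cover_b (a joint): The cover hinge of that other holder, open at 1.75 to 2.1 rad: must be left open as it is.
Not all that is in view belongs to the job. There is more than one size of the part that bears board_g_centre; the job needs the smallest.

How it is judged:
By the outcome, as a careful person would: the job done as asked, in the order asked, and still so for the second after the job is handed in, with the robot touching nothing.
It also fails if it takes over 51 s, if anything falls off the work surface, if the arm or the gripper's body presses on something with over 40 N, if the wrist force passes 120 N, or if a joint passes its speed limit or range.

## Working session

There is one attempt and no reset: what is moved stays moved. The work goes in short steps, Python scripts to look and compute and a tool call to move; the robot and the scene stay as the last step left them, time stands still between calls to the robot, and variables do not carry over. Pictures are saved under pics/ and viewed, about 8 in all and at most 12, crops included, and the job is handed in when it is done.

Besides the shell and the picture viewer there is one more tool, called after "Emit:" as name([rows], argument=value, ...), one row to a line, values as JSON. step_arm: Moves the arm, as the interface text tells. Its arguments: {"type":"object","properties":{"steps":{"type":"array"}},"required":["steps"]}

```bash
mkdir -p pics; ls; python3 - <<'E'
from bench import *
import cv2,numpy as np
o=get_obs();print(o)
for n in("scene","top"):
    p,d=snapshot(n);cv2.imwrite(f"pics/{n}0.png",p[:,:,::-1]);np.save(f"{n}_d0.npy",d);np.save(f"{n}_p0.npy",p)
    print(n,camera_model(n))
    for q in("board_g_centre","frame_g_grip","cover_g_grip"):
        print(n,q,[(round(r["confidence"],2),list(map(int,r["rect"])),int(r["pixels"].sum())) for r in silhouettes(n,q)])
E
```

```text
pics
{'time': 0.0, 'joint_positions': array([-1.35707817e+00,  8.79306468e-02,  1.37224308e+00, -3.38081241e-05,
        1.68357153e+00, -1.03113336e-01]), 'qvel': array([-5.42955428e-05, -3.78784577e-04,  1.67161669e-03,  2.82540296e-03,
        4.97921292e-04,  1.28121005e-04]), 'joint_torque': array([ 1.84169883e-03, -3.40184712e+01, -3.02423537e+01,  7.21491594e-02,
        3.30335274e-02, -1.63319296e-04]), 'tool_pos': array([ 0.17122247, -0.52211768,  0.21232312]), 'ee_rot': array([-3.13944802e+00, -1.88145925e-04,  3.16827527e-01]), 'wrist_force': array([-0.26509098, -0.89150308, -0.01671125]), 'wrist_torque': array([ 0.02618504,  0.03613   , -0.00153669]), 'width': 0.09397988535300184}
scene {'intrinsics': array([[456.19983019,   0.        , 323.18860297],
       [  0.        , 456.19983019, 234.57592335],
       [  0.        ,   0.        ,   1.        ]]), 'origin': array([0.94973694, 0.19894698, 0.64564332]), 'orientation': array([-2.37147991, -0.02199715,  1.99003705])}
scene board_g_centre [(0.95, [408, 229, 464, 272], 1826), (0.9, [310, 211, 375, 257], 1717), (0.58, [383, 267, 432, 306], 1064)]
scene frame_g_grip [(0.6, [336, 261, 473, 323], 2084)]
scene cover_g_grip [(0.69, [331, 272, 424, 317], 920)]
top {'intrinsics': array([[582.25847494,   0.        , 319.96052374],
       [  0.        , 582.25847494, 232.70511593],
       [  0.        ,   0.        ,   1.        ]]), 'origin': array([ 0.31099085, -0.0234261 ,  1.06298426]), 'orientation': array([-2.98668995,  0.00871044, -1.59552154])}
top board_g_centre [(0.92, [200, 218, 243, 251], 1342), (0.81, [191, 292, 247, 352], 2725), (0.57, [288, 274, 350, 328], 2740)]
top frame_g_grip [(0.65, [168, 179, 279, 258], 2223)]
top cover_g_grip [(0.83, [195, 173, 279, 212], 1472)]
```

View pics/scene0.png

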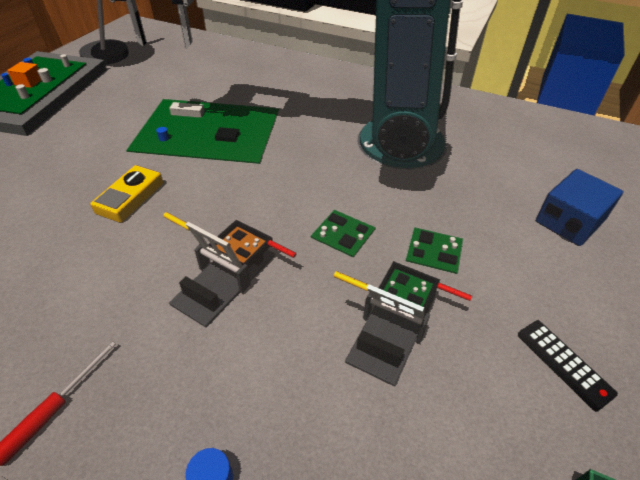

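View pics/top0.png

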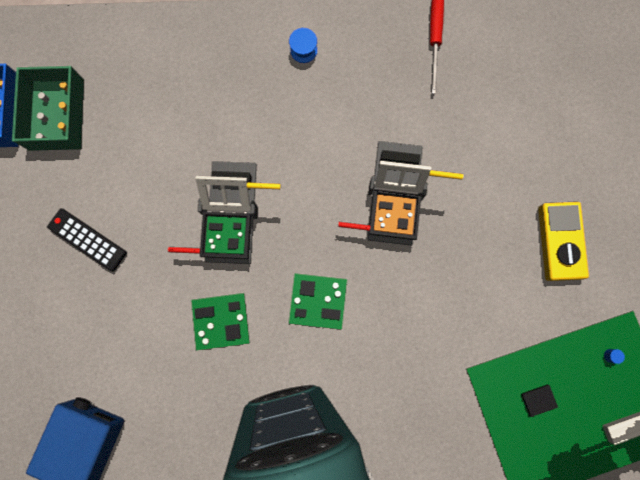

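The scene view shows the green holder at about (405,285) with its red pin at (455,292) and yellow pin at (350,282). The tan holder is at (235,245), and two larger loose green boards lie on the bench. In the top view the holder is at (226,235), with the red pin at (170–200,250) and the yellow pin at (248–280,186).

```bash
cat > h.py <<'E'
from bench import *
import cv2,numpy as np
from scipy.spatial.transform import Rotation as R
def cloud(n,d):
    c=camera_model(n);K=np.array(c["intrinsics"]);v,u=np.mgrid[:480,:640]
    P=np.dstack([(u-K[0,2])/K[0,0]*d,(v-K[1,2])/K[1,1]*d,d])
    return P@R.from_euler('xyz',c["orientation"]).as_matrix().T+c["origin"]
def masks(p):
    h=cv2.cvtColor(p,cv2.COLOR_RGB2HSV).astype(int);H,S,V=h[...,0],h[...,1],h[...,2]
    return dict(red=((H<6)|(H>174))&(S>150)&(V>70),yel=(H>20)&(H<34)&(S>150)&(V>90),grn=(H>45)&(H<80)&(S>120)&(V>40))
def line(P):
    c=P.mean(0);w=np.linalg.svd(P-c)[2][0];w=w*np.sign(w[1]);t=(P-c)@w
    return c,w,c+w*np.percentile(t,2),c+w*np.percentile(t,98)
E
python3 - <<'E'
from h import *
np.set_printoptions(precision=4,suppress=True)
box=dict(scene=dict(red=(435,275,475,302),yel=(330,268,372,296),grn=(375,262,436,308)),top=dict(red=(160,240,202,258),yel=(244,178,284,194),grn=(198,214,248,256)))
for n in("scene","top"):
    p=np.load(n+"_p0.npy");d=np.load(n+"_d0.npy");C=cloud(n,d);M=masks(p)
    for k,(a,b,c,e) in box[n].items():
        m=np.zeros((480,640),bool);m[b:e,a:c]=1;m&=M[k]&(d>0)
        P=C[m];P=P[np.abs(P[:,2]-np.median(P[:,2]))<.02]
        print(n,k,len(P),*line(P))
E
```

```text
scene red 191 [0.4459 0.2218 0.0533] [ 0.0674  0.9977 -0.0022] [0.4441 0.1944 0.0534] [0.4477 0.2481 0.0532]
scene yel 202 [0.543  0.0747 0.1147] [ 0.0713  0.9975 -0.0018] [0.5412 0.0493 0.1148] [0.5448 0.0997 0.1147]
scene grn 610 [0.4617 0.1514 0.0472] [-0.0731  0.9973  0.0001] [0.4642 0.117  0.0472] [0.4593 0.1845 0.0472]
top red 155 [0.4449 0.2204 0.0549] [0.0748 0.9972 0.0045] [0.4429 0.1935 0.0548] [0.4468 0.2463 0.055 ]
top yel 172 [0.5415 0.0749 0.1162] [ 0.0845  0.9964 -0.0025] [0.5392 0.0477 0.1162] [0.5437 0.1008 0.1161]
top grn 1092 [0.4713 0.149  0.0475] [-0.5959  0.803   0.0083] [0.4947 0.1175 0.0472] [0.4474 0.1811 0.0478]
```

```bash
cat >> h.py <<'E'
PSI=np.pi/2-0.073
ex=np.array([np.cos(.073),-np.sin(.073),0]);ey=np.array([np.sin(.073),np.cos(.073),0])
def delta(s,t,z,o=None):
    "tool-frame shift, turn to have the grasp point at holder coords s,t,z pointing down"
    o=o or get_obs();r0=R.from_euler('xyz',o["ee_rot"]);r1=R.from_euler('xyz',[np.pi,0,PSI])
    p=s*ex+t*ey+np.array([0,0,z-.011])
    return np.round(r0.inv().apply(p-o["tool_pos"]),4),np.round((r0.inv()*r1).as_rotvec(),4)
def where(o=None):
    o=o or get_obs();r=R.from_euler('xyz',o["ee_rot"]).as_matrix();g=o["tool_pos"]-.011*r[:,2]
    return np.round([g@ex,g@ey,g[2]],4)
E
python3 -c "
from h import *
print(where(),delta(.534,.110,.19))"
```

```text
[ 0.209  -0.5087  0.2243] (array([ 0.5358, -0.4488,  0.0344]), array([-2.000e-04, -1.000e-04, -1.181e+00]))
```

Emit:
step_arm([
  {"jaw":1,"tx":0.536,"ty":-0.449,"tz":0.034,"az":-1.181},
  {"jaw":1,"tx":0.536,"ty":-0.449,"tz":0.034,"az":-1.181},
  {"jaw":1,"tx":0.536,"ty":-0.449,"tz":0.034,"az":-1.181},
  {"jaw":1,"tx":0.536,"ty":-0.449,"tz":0.034,"az":-1.181},
  {"jaw":1,"tx":0.536,"ty":-0.449,"tz":0.034,"az":-1.181},
  {"jaw":1,"tx":0.536,"ty":-0.449,"tz":0.034,"az":-1.181},
  {"jaw":1,"tx":0.536,"ty":-0.449,"tz":0.034,"az":-1.181},
  {"jaw":1,"tx":0.536,"ty":-0.449,"tz":0.034,"az":-1.181},
])

```text
invalid input
```

```bash
python3 -c "
from h import *
print(where(),delta(.534,.110,.19))"
```

```text
[ 0.209  -0.5087  0.2243] (array([ 0.5358, -0.4488,  0.0344]), array([-2.000e-04, -1.000e-04, -1.181e+00]))
```

Emit:
step_arm([
  {"jaw":1,"tx":0.536,"ty":-0.449,"tz":0.034,"ax":0,"ay":0,"az":-1.181},
  {"jaw":1,"tx":0.536,"ty":-0.449,"tz":0.034,"ax":0,"ay":0,"az":-1.181},
  {"jaw":1,"tx":0.536,"ty":-0.449,"tz":0.034,"ax":0,"ay":0,"az":-1.181},
  {"jaw":1,"tx":0.536,"ty":-0.449,"tz":0.034,"ax":0,"ay":0,"az":-1.181},
  {"jaw":1,"tx":0.536,"ty":-0.449,"tz":0.034,"ax":0,"ay":0,"az":-1.181},
  {"jaw":1,"tx":0.536,"ty":-0.449,"tz":0.034,"ax":0,"ay":0,"az":-1.181},
  {"jaw":1,"tx":0.536,"ty":-0.449,"tz":0.034,"ax":0,"ay":0,"az":-1.181},
  {"jaw":1,"tx":0.536,"ty":-0.449,"tz":0.034,"ax":0,"ay":0,"az":-1.181},
])

```text
time: 1.2
tool_pos: [0.3831, -0.1816, 0.1943]
ee_rot: [3.14, 0.0, 1.503]
wrist_force: [0.5, -1.4, -0.2]
width: 0.0942
```

```bash
python3 -c "
from h import *
print(where(),delta(.534,.110,.19))"
```

```text
[ 0.3953 -0.1532  0.2053] (array([0.2625, 0.1401, 0.0154]), array([0.0012, 0.0005, 0.0054]))
```

Emit:
step_arm([
  {"jaw":1,"tx":0.2625,"ty":0.14,"tz":0.015,"ax":0,"ay":0,"az":0.005},
  {"jaw":1,"tx":0.2625,"ty":0.14,"tz":0.015,"ax":0,"ay":0,"az":0.005},
  {"jaw":1,"tx":0.2625,"ty":0.14,"tz":0.015,"ax":0,"ay":0,"az":0.005},
  {"jaw":1,"tx":0.2625,"ty":0.14,"tz":0.015,"ax":0,"ay":0,"az":0.005},
  {"jaw":1,"tx":0.2625,"ty":0.14,"tz":0.015,"ax":0,"ay":0,"az":0.005},
  {"jaw":1,"tx":0.2625,"ty":0.14,"tz":0.015,"ax":0,"ay":0,"az":0.005},
  {"jaw":1,"tx":0.2625,"ty":0.14,"tz":0.015,"ax":0,"ay":0,"az":0.005},
  {"jaw":1,"tx":0.2625,"ty":0.14,"tz":0.015,"ax":0,"ay":0,"az":0.005},
])

```text
time: 2.0
tool_pos: [0.5404, 0.0714, 0.1788]
ee_rot: [-3.141, 0.001, 1.5]
wrist_force: [-0.8, -0.0, 1.4]
width: 0.0942
```

```bash
python3 -c "
from h import *
print(where(),delta(.534,.110,.111))
p,d=snapshot('scene');cv2.imwrite('pics/a.png',cv2.resize(p[180:380,250:520,::-1],None,fx=2.5,fy=2.5))"
```

```text
[0.5338 0.1107 0.1898] (array([-0.0006,  0.0003,  0.0788]), array([-0.0003,  0.0013,  0.0026]))
```

View pics/a.png

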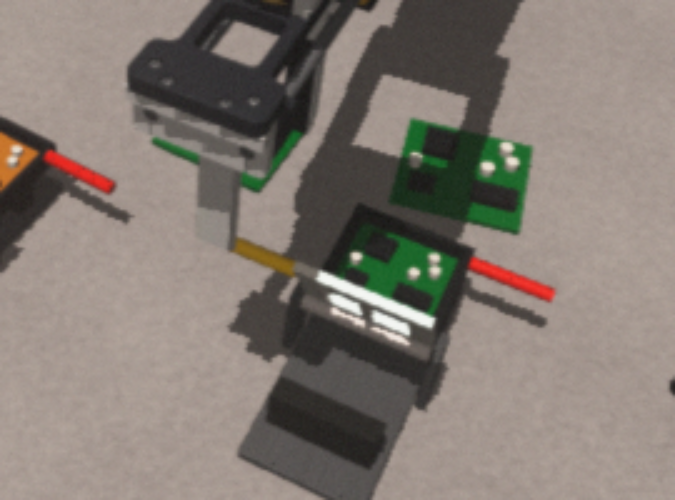

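The gripper hangs over the yellow pin, with a finger in front of it at crop (215,215), clear of the cover. Next I go down and grip.

Emit:
step_arm([
  {"jaw":1,"tx":0,"ty":0,"tz":0.03,"ax":0,"ay":0,"az":0},
  {"jaw":1,"tx":0,"ty":0,"tz":0.06,"ax":0,"ay":0,"az":0},
  {"jaw":1,"tx":0,"ty":0,"tz":0.079,"ax":0,"ay":0,"az":0},
  {"jaw":0.5,"tx":0,"ty":0,"tz":0.079,"ax":0,"ay":0,"az":0},
  {"jaw":0.2,"tx":0,"ty":0,"tz":0.079,"ax":0,"ay":0,"az":0},
  {"jaw":0,"tx":0,"ty":0,"tz":0.079,"ax":0,"ay":0,"az":0},
  {"jaw":0,"tx":0,"ty":0,"tz":0.079,"ax":0,"ay":0,"az":0},
  {"jaw":0,"tx":0,"ty":0,"tz":0.079,"ax":0,"ay":0,"az":0},
])

```text
time: 2.85
tool_pos: [0.541, 0.0702, 0.1016]
ee_rot: [3.139, 0.001, 1.498]
wrist_force: [0.7, -0.2, 0.8]
width: 0.0574
```

Emit:
step_arm([
  {"jaw":0,"tx":0,"ty":0,"tz":0,"ax":0,"ay":0,"az":0},
  {"jaw":0,"tx":0,"ty":0,"tz":0,"ax":0,"ay":0,"az":0},
  {"jaw":0,"tx":0,"ty":0,"tz":0,"ax":0,"ay":0,"az":0},
])

```text
time: 3.15
tool_pos: [0.5411, 0.0703, 0.1017]
ee_rot: [3.139, 0.001, 1.499]
wrist_force: [0.3, -0.3, 1.0]
width: 0.0333
```

```bash
python3 -c "
from h import *
o=get_obs();print(where(o),o['wrist_force'],o['width'])
th0=np.arctan2(.1112-.054,.5340-.4991)
w=where(o)
print('now angle',np.degrees(np.arctan2(w[2]-.054,w[0]-.4991)),np.hypot(w[2]-.054,w[0]-.4991))
for a in range(58,178,10):
  s=.4991+.0671*np.cos(np.radians(a));z=.054+.0671*np.sin(np.radians(a));print(a,round(s-w[0],4),round(w[2]-z,4))"
```

```text
[0.5345 0.1096 0.1127] [ 0.30756619 -0.26115976  0.96500223] 0.033348958099892016
now angle 58.90723142285919 0.06854815825388745
58 0.0002 0.0018
68 -0.0103 -0.0035
78 -0.0214 -0.0069
88 -0.0331 -0.0084
98 -0.0447 -0.0077
108 -0.0561 -0.0051
118 -0.0669 -0.0005
128 -0.0767 0.0058
138 -0.0853 0.0138
148 -0.0923 0.0231
158 -0.0976 0.0336
168 -0.101 0.0447
```

Emit:
step_arm([
  {"jaw":0,"tx":0,"ty":0,"tz":0.0015,"ax":0,"ay":0,"az":0},
  {"jaw":0,"tx":0,"ty":0,"tz":0.0015,"ax":0,"ay":0,"az":0},
  {"jaw":0,"tx":0,"ty":0,"tz":0.0015,"ax":0,"ay":0,"az":0},
  {"jaw":0,"tx":0,"ty":0,"tz":0.0015,"ax":0,"ay":0,"az":0},
  {"jaw":0,"tx":0,"ty":0,"tz":0.0015,"ax":0,"ay":0,"az":0},
  {"jaw":0,"tx":0,"ty":0,"tz":0.0015,"ax":0,"ay":0,"az":0},
])

```text
time: 3.75
tool_pos: [0.5417, 0.0703, 0.1004]
ee_rot: [3.137, 0.001, 1.499]
wrist_force: [4.7, -0.6, -0.8]
width: 0.0091
```

```bash
python3 -c "
from h import *
o=get_obs();w=where(o);print(w,o['wrist_force'],o['width'])
for a in range(58,178,10):
  s=.4991+.0671*np.cos(np.radians(a));z=.054+.0671*np.sin(np.radians(a));print(a,round(s-w[0],4),round(w[2]-z,4))"
```

```text
[0.5351 0.1096 0.1114] [ 4.69498808 -0.55859911 -0.77882482] 0.0091032133544839
58 -0.0004 0.0005
68 -0.0109 -0.0048
78 -0.022 -0.0082
88 -0.0337 -0.0097
98 -0.0453 -0.009
108 -0.0567 -0.0064
118 -0.0675 -0.0018
128 -0.0773 0.0045
138 -0.0859 0.0125
148 -0.0929 0.0218
158 -0.0982 0.0323
168 -0.1016 0.0434
```

Emit:
step_arm([
  {"jaw":0,"tx":0,"ty":-0.011,"tz":-0.005,"ax":0,"ay":0,"az":0},
  {"jaw":0,"tx":0,"ty":-0.022,"tz":-0.008,"ax":0,"ay":0,"az":0},
  {"jaw":0,"tx":0,"ty":-0.034,"tz":-0.0095,"ax":0,"ay":0,"az":0},
  {"jaw":0,"tx":0,"ty":-0.034,"tz":-0.0095,"ax":0,"ay":0,"az":0},
])

```text
time: 4.15
tool_pos: [0.5082, 0.0725, 0.1117]
ee_rot: [3.133, 0.001, 1.499]
wrist_force: [0.2, -1.1, 6.8]
width: 0.0093
```

```bash
python3 -c "
from h import *
o=get_obs();w=where(o);print(w,o['wrist_force'],o['width'])
for a in range(88,178,10):
  s=.4991+.0671*np.cos(np.radians(a));z=.054+.0671*np.sin(np.radians(a));print(a,round(s-w[0],4),round(w[2]-z,4))"
```

```text
[0.5015 0.1094 0.1227] [ 0.20832035 -1.1096955   6.83091456] 0.009336489719421068
88 -0.0001 0.0016
98 -0.0117 0.0023
108 -0.0231 0.0049
118 -0.0339 0.0095
128 -0.0437 0.0158
138 -0.0523 0.0238
148 -0.0593 0.0331
158 -0.0646 0.0436
168 -0.068 0.0547
```

Emit:
step_arm([
  {"jaw":0,"tx":0,"ty":-0.0115,"tz":0.0015,"ax":0,"ay":0,"az":0},
  {"jaw":0,"tx":0,"ty":-0.023,"tz":0.0045,"ax":0,"ay":0,"az":0},
  {"jaw":0,"tx":0,"ty":-0.034,"tz":0.009,"ax":0,"ay":0,"az":0},
  {"jaw":0,"tx":0,"ty":-0.0437,"tz":0.0155,"ax":0,"ay":0,"az":0},
  {"jaw":0,"tx":0,"ty":-0.052,"tz":0.0235,"ax":0,"ay":0,"az":0},
  {"jaw":0,"tx":0,"ty":-0.052,"tz":0.0235,"ax":0,"ay":0,"az":0},
])

```text
time: 4.75
tool_pos: [0.4543, 0.0766, 0.0853]
ee_rot: [3.137, 0.001, 1.499]
wrist_force: [3.7, 0.6, -2.5]
width: 0.0089
```

```bash
python3 -c "
from h import *
o=get_obs();w=where(o);print(w,o['wrist_force'],o['width'])
for a in list(range(138,178,10))+[173,177.4]:
  s=.4991+.0671*np.cos(np.radians(a));z=.054+.0671*np.sin(np.radians(a));print(a,round(s-w[0],4),round(w[2]-z,4))"
```

```text
[0.4474 0.1095 0.0963] [ 3.69725529  0.58316714 -2.48612226] 0.008869229544097062
138 0.0018 -0.0026
148 -0.0052 0.0067
158 -0.0105 0.0172
168 -0.0139 0.0283
173 -0.0149 0.0341
177.4 -0.0153 0.0393
```

Emit:
step_arm([
  {"jaw":0,"tx":0,"ty":-0.005,"tz":0.0067,"ax":0,"ay":0,"az":0},
  {"jaw":0,"tx":0,"ty":-0.0105,"tz":0.017,"ax":0,"ay":0,"az":0},
  {"jaw":0,"tx":0,"ty":-0.014,"tz":0.0283,"ax":0,"ay":0,"az":0},
  {"jaw":0,"tx":0,"ty":-0.015,"tz":0.034,"ax":0,"ay":0,"az":0},
  {"jaw":0,"tx":0,"ty":-0.0155,"tz":0.0395,"ax":0,"ay":0,"az":0},
  {"jaw":0,"tx":0,"ty":-0.0155,"tz":0.0395,"ax":0,"ay":0,"az":0},
  {"jaw":0,"tx":0,"ty":-0.0155,"tz":0.0395,"ax":0,"ay":0,"az":0},
])

```text
time: 5.45
tool_pos: [0.4411, 0.0777, 0.0481]
ee_rot: [3.132, 0.001, 1.499]
wrist_force: [3.7, -0.5, 11.9]
width: 0.009
```

```bash
python3 -c "
from h import *
o=get_obs();w=where(o);print(w,o['wrist_force'],o['width'])
p,d=snapshot('scene');cv2.imwrite('pics/b.png',cv2.resize(p[180:380,250:520,::-1],None,fx=2.5,fy=2.5))"
```

```text
[0.4342 0.1097 0.0591] [ 3.69398744 -0.53939933 11.92796986] 0.009014614043222546
```

View pics/b.png

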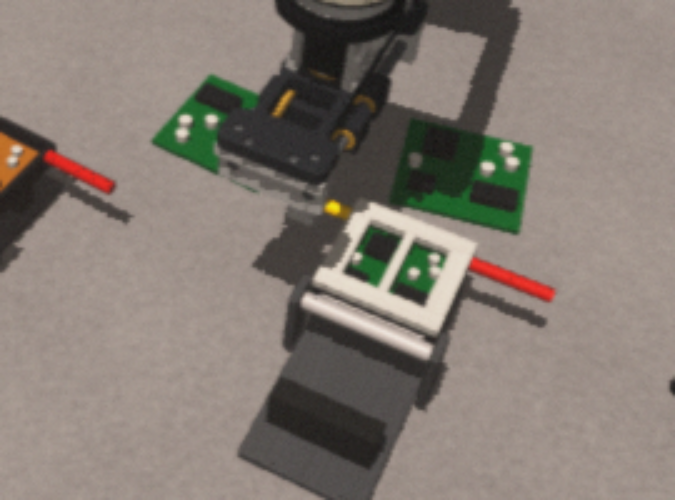

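The cover looks shut, with the yellow pin held at crop (335,208). I'll press a little more to confirm it has reached its stop.

Emit:
step_arm([
  {"jaw":0,"tx":0,"ty":0,"tz":0.004,"ax":0,"ay":0,"az":0},
  {"jaw":0,"tx":0,"ty":0,"tz":0.004,"ax":0,"ay":0,"az":0},
  {"jaw":0,"tx":0,"ty":0,"tz":0.004,"ax":0,"ay":0,"az":0},
])

```text
time: 5.8
tool_pos: [0.4414, 0.0776, 0.0475]
ee_rot: [3.131, 0.001, 1.499]
wrist_force: [-3.9, -0.0, 21.7]
width: 0.0089
```

```bash
python3 - <<'E'
from h import *
o=get_obs();w=where(o);print(w,o['wrist_force'],o['width'])
for n in('scene','top'):
  p,d=snapshot(n);C=cloud(n,d)
  h=(C@ex,C@ey,C[...,2]);m=(h[0]>.42)&(h[0]<.495)&(h[1]>.145)&(h[1]<.222)&(p.min(2)>130)&(h[2]>.045)&(h[2]<.08)
  P=np.c_[h[0][m],h[1][m],h[2][m]];A=np.c_[P[:,0]-.46,P[:,1]-.18,np.ones(len(P))]
  print(n,len(P),np.linalg.lstsq(A,P[:,2],rcond=None)[0],P.min(0),P.max(0))
E
```

```text
[0.4344 0.1096 0.0585] [-3.89873754e+00 -1.29393865e-02  2.17372089e+01] 0.008935229462929508
scene 992 [ 0.01054836 -0.00825754  0.05936029] [0.42002623 0.14505483 0.04515138] [0.494993   0.22198009 0.06281608]
top 66 [-0.11268268 -0.02346063  0.05643812] [0.42006346 0.17305167 0.05701087] [0.42661216 0.20639592 0.06433343]
```

The cover is shut: it is flat to 0.01 rad with its top at 0.059 m, and the force rises without it moving. Next I release and lift.

Emit:
step_arm([
  {"jaw":0.4,"tx":0,"ty":0,"tz":0,"ax":0,"ay":0,"az":0},
  {"jaw":0.4,"tx":0,"ty":0,"tz":0,"ax":0,"ay":0,"az":0},
  {"jaw":0.4,"tx":0,"ty":0,"tz":0,"ax":0,"ay":0,"az":0},
  {"jaw":0.4,"tx":0,"ty":0,"tz":0,"ax":0,"ay":0,"az":0},
  {"jaw":0.4,"tx":0,"ty":0,"tz":-0.04,"ax":0,"ay":0,"az":0},
  {"jaw":0.4,"tx":0,"ty":0,"tz":-0.08,"ax":0,"ay":0,"az":0},
  {"jaw":0.6,"tx":0,"ty":0,"tz":-0.1,"ax":0,"ay":0,"az":0},
])

```text
time: 6.6
tool_pos: [0.441, 0.0779, 0.15]
ee_rot: [3.128, 0.001, 1.499]
wrist_force: [0.0, 0.2, 0.7]
width: 0.0428
```

```bash
python3 - <<'E'
from h import *
o=get_obs();w=where(o);print(w,o['wrist_force'],o['width'],delta(.4271,.2564,.14))
p,d=snapshot('scene');C=cloud('scene',d);M=masks(p)
for k,(a,b,c,e) in dict(red=(435,275,475,302),yel=(368,250,395,275)).items():
    m=np.zeros((480,640),bool);m[b:e,a:c]=1;m&=M[k]&(d>0);P=C[m];P=P[np.abs(P[:,2]-np.median(P[:,2]))<.02]
    c=P.mean(0);print(k,len(P),c@ex,c@ey,c[2])
E
```

```text
[0.434  0.1098 0.161 ] [0.01033012 0.24917025 0.68331752] 0.04276077533305994 (array([ 0.1466, -0.0071,  0.0208]), array([0.0135, 0.0006, 0.0014]))
red 184 0.42856779650269233 0.2543739884877318 0.053449317460556235
yel 50 0.43521324281317136 0.12261957449011067 0.06022213775239926
```

Emit:
step_arm([
  {"jaw":0.6,"tx":0.05,"ty":-0.007,"tz":0.0,"ax":0.0135,"ay":0,"az":0},
  {"jaw":0.6,"tx":0.1,"ty":-0.007,"tz":0.01,"ax":0.0135,"ay":0,"az":0},
  {"jaw":0.6,"tx":0.147,"ty":-0.007,"tz":0.02,"ax":0.0135,"ay":0,"az":0},
  {"jaw":0.6,"tx":0.147,"ty":-0.007,"tz":0.021,"ax":0.0135,"ay":0,"az":0},
  {"jaw":0.6,"tx":0.147,"ty":-0.007,"tz":0.05,"ax":0.0135,"ay":0,"az":0},
  {"jaw":0.6,"tx":0.147,"ty":-0.007,"tz":0.05,"ax":0.0135,"ay":0,"az":0},
])

```text
time: 7.25
tool_pos: [0.4434, 0.2235, 0.0975]
ee_rot: [-3.137, 0.005, 1.5]
wrist_force: [-0.2, -0.1, -0.9]
width: 0.0562
```

```bash
python3 - <<'E'
from h import *
o=get_obs();w=where(o);print(w,o['wrist_force'],o['width'],delta(.4271,.2564,.05))
p,d=snapshot('scene');cv2.imwrite('pics/c.png',cv2.resize(p[150:350,320:590,::-1],None,fx=2.5,fy=2.5))
E
```

```text
[0.426  0.2553 0.1085] [-0.22780015 -0.09217669 -0.91451004] 0.05623962155890573 (array([0.0015, 0.0015, 0.0584]), array([-0.0048,  0.0049,  0.002 ]))
```

View pics/c.png

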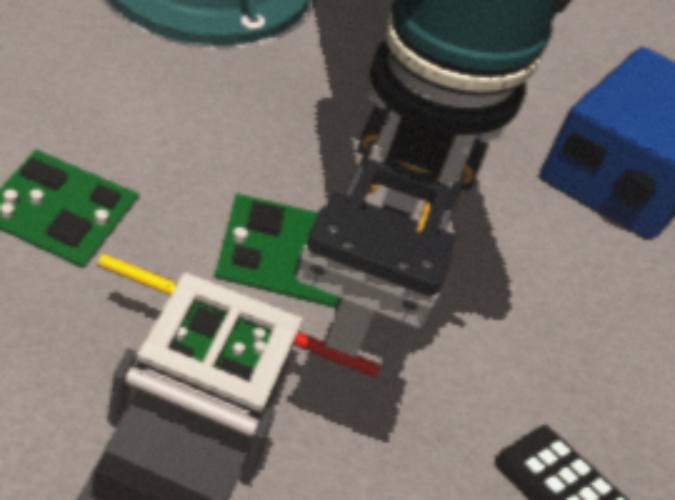

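The cover is shut over the green board. The fingers straddle the red pin at crop (340,350), about 10 mm out from the middle of its visible part.

Emit:
step_arm([
  {"jaw":0.6,"tx":0.001,"ty":0.001,"tz":0.03,"ax":-0.005,"ay":0.005,"az":0},
  {"jaw":0.6,"tx":0.001,"ty":0.001,"tz":0.0584,"ax":-0.005,"ay":0.005,"az":0},
  {"jaw":0.6,"tx":0.001,"ty":0.001,"tz":0.0584,"ax":-0.005,"ay":0.005,"az":0},
  {"jaw":0,"tx":0.001,"ty":0.001,"tz":0.0584,"ax":-0.005,"ay":0.005,"az":0},
  {"jaw":0,"tx":0.001,"ty":0.001,"tz":0.0584,"ax":-0.005,"ay":0.005,"az":0},
  {"jaw":0,"tx":0.001,"ty":0.001,"tz":0.0584,"ax":-0.005,"ay":0.005,"az":0},
  {"jaw":0,"tx":0.001,"ty":0.001,"tz":0.0584,"ax":-0.005,"ay":0.005,"az":0},
  {"jaw":0,"tx":0.001,"ty":0.001,"tz":0.0584,"ax":-0.005,"ay":0.005,"az":0},
])

```text
time: 8.1
tool_pos: [0.446, 0.2246, 0.042]
ee_rot: [3.137, -0.002, 1.499]
wrist_force: [-0.5, -0.6, -0.2]
width: 0.0198
```

Emit:
step_arm([
  {"jaw":0,"tx":0,"ty":0,"tz":0,"ax":0,"ay":0,"az":0},
  {"jaw":0,"tx":0,"ty":0,"tz":0,"ax":0,"ay":0,"az":0},
  {"jaw":0,"tx":0,"ty":0,"tz":0,"ax":0,"ay":0,"az":0},
])

```text
time: 8.4
tool_pos: [0.4461, 0.2247, 0.0423]
ee_rot: [3.137, -0.002, 1.499]
wrist_force: [-0.3, -0.4, 1.6]
width: 0.0089
```

```bash
cat >>h.py <<'E'
def arc(angs,sc=.507,zc=.05,r=.08):
    o=get_obs();w=where(o);print(w,o['wrist_force'].round(1),o['width'],'ang',np.degrees(np.arctan2(w[2]-zc,w[0]-sc)).round(1),'rot',delta(*w,o)[1])
    for a in angs: print(a,delta(sc+r*np.cos(np.radians(a)),.2564,zc+r*np.sin(np.radians(a)),o)[0])
E
python3 -c "
from h import *
arc(range(180,90,-8))"
```

```text
[0.4285 0.2566 0.0533] [-0.3 -0.4  1.6] 0.008912144682392542 ang 177.6 rot [ 0.0048 -0.0024  0.0014]
180 [-0.0002 -0.0016  0.0033]
172 [-0.0002 -0.0007 -0.0078]
164 [-0.0001  0.0016 -0.0187]
156 [-0.0001  0.0055 -0.0292]
148 [-0.0001  0.0108 -0.039 ]
140 [-0.0001  0.0174 -0.048 ]
132 [-0.0001  0.0252 -0.056 ]
124 [-0.0001  0.034  -0.0628]
116 [-0.0001  0.0437 -0.0684]
108 [-0.0001  0.0541 -0.0725]
100 [-0.0001  0.0649 -0.0751]
92 [-0.0001  0.076  -0.0763]
```

```bash
python3 -c "
from h import *
arc(range(172,84,-8),sc=.5083,zc=.0528)"
```

```text
[0.4285 0.2566 0.0533] [-0.3 -0.4  1.6] 0.008912144682392542 ang 179.6 rot [ 0.0048 -0.0024  0.0014]
172 [-0.0002  0.0006 -0.0106]
164 [-0.0001  0.0029 -0.0215]
156 [-0.0001  0.0068 -0.032 ]
148 [-0.0001  0.0121 -0.0418]
140 [-0.0001  0.0187 -0.0508]
132 [-0.0001  0.0265 -0.0588]
124 [-0.0001  0.0353 -0.0656]
116 [-0.0001  0.045  -0.0712]
108 [-0.0001  0.0554 -0.0753]
100 [-0.0001  0.0662 -0.0779]
92 [-0.0001  0.0773 -0.0791]
```

Emit:
step_arm([
  {"jaw":0,"tx":0,"ty":0.0005,"tz":-0.0105,"ax":0,"ay":0,"az":0},
  {"jaw":0,"tx":0,"ty":0.003,"tz":-0.0215,"ax":0,"ay":0,"az":0},
  {"jaw":0,"tx":0,"ty":0.007,"tz":-0.032,"ax":0,"ay":0,"az":0},
  {"jaw":0,"tx":0,"ty":0.012,"tz":-0.042,"ax":0,"ay":0,"az":0},
  {"jaw":0,"tx":0,"ty":0.0187,"tz":-0.051,"ax":0,"ay":0,"az":0},
  {"jaw":0,"tx":0,"ty":0.0187,"tz":-0.051,"ax":0,"ay":0,"az":0},
])

```text
time: 9.0
tool_pos: [0.4638, 0.2234, 0.0956]
ee_rot: [3.14, -0.003, 1.499]
wrist_force: [-5.8, 1.1, 3.7]
width: 0.0092
```

```bash
python3 -c "
from h import *
arc(range(140,68,-8),sc=.5083,zc=.0528)"
```

```text
[0.4463 0.2566 0.1066] [-5.8  1.1  3.7] 0.009190545340901402 ang 139.1 rot [ 0.002  -0.0027  0.0014]
140 [-0.0003  0.0007  0.0024]
132 [-0.0003  0.0085 -0.0056]
124 [-0.0003  0.0173 -0.0124]
116 [-0.0003  0.027  -0.018 ]
108 [-0.0003  0.0373 -0.0222]
100 [-0.0003  0.0482 -0.0248]
92 [-0.0003  0.0593 -0.026 ]
84 [-0.0003  0.0704 -0.0256]
76 [-0.0003  0.0814 -0.0236]
```

Emit:
step_arm([
  {"jaw":0,"tx":0,"ty":0.0085,"tz":-0.0056,"ax":0,"ay":0,"az":0},
  {"jaw":0,"tx":0,"ty":0.0173,"tz":-0.0124,"ax":0,"ay":0,"az":0},
  {"jaw":0,"tx":0,"ty":0.027,"tz":-0.018,"ax":0,"ay":0,"az":0},
  {"jaw":0,"tx":0,"ty":0.0373,"tz":-0.0222,"ax":0,"ay":0,"az":0},
  {"jaw":0,"tx":0,"ty":0.048,"tz":-0.0248,"ax":0,"ay":0,"az":0},
  {"jaw":0,"tx":0,"ty":0.059,"tz":-0.026,"ax":0,"ay":0,"az":0},
  {"jaw":0,"tx":0,"ty":0.059,"tz":-0.026,"ax":0,"ay":0,"az":0},
])

```text
time: 9.7
tool_pos: [0.5251, 0.2191, 0.1254]
ee_rot: [3.134, -0.004, 1.499]
wrist_force: [-1.0, -0.0, 5.0]
width: 0.0088
```

```bash
python3 -c "
from h import *
arc(range(92,20,-8),sc=.5083,zc=.0528)
p,d=snapshot('scene');cv2.imwrite('pics/d.png',cv2.resize(p[150:350,320:590,::-1],None,fx=2.5,fy=2.5))"
```

```text
[0.5077 0.2568 0.1364] [-1. -0.  5.] 0.008833038628634809 ang 90.4 rot [ 0.0071 -0.0037  0.0009]
92 [-0.0004 -0.0023  0.0037]
84 [-0.0004  0.0089  0.0041]
76 [-0.0005  0.0199  0.0061]
68 [-0.0005  0.0305  0.0097]
60 [-0.0005  0.0405  0.0146]
52 [-0.0005  0.0497  0.0209]
44 [-0.0006  0.0579  0.0285]
36 [-0.0006  0.065   0.0371]
28 [-0.0007  0.0709  0.0466]
```

View pics/d.png

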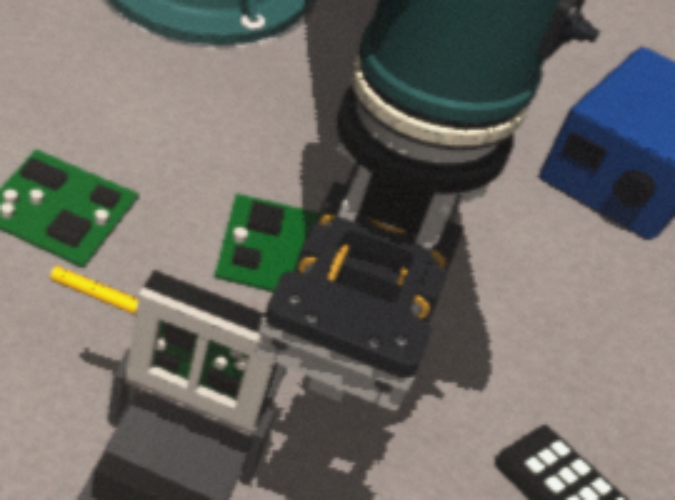

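The closed holder is upright and still shut: the cover faces the camera at crop (205,355) with the board inside. I continue down the far side.

Emit:
step_arm([
  {"jaw":0,"tx":0,"ty":0.009,"tz":0.002,"ax":0,"ay":0,"az":0},
  {"jaw":0,"tx":0,"ty":0.02,"tz":0.005,"ax":0,"ay":0,"az":0},
  {"jaw":0,"tx":0,"ty":0.0305,"tz":0.009,"ax":0,"ay":0,"az":0},
  {"jaw":0,"tx":0,"ty":0.0405,"tz":0.014,"ax":0,"ay":0,"az":0},
  {"jaw":0,"tx":0,"ty":0.0497,"tz":0.0205,"ax":0,"ay":0,"az":0},
  {"jaw":0,"tx":0,"ty":0.058,"tz":0.028,"ax":0,"ay":0,"az":0},
  {"jaw":0,"tx":0,"ty":0.058,"tz":0.028,"ax":0,"ay":0,"az":0},
])

```text
time: 10.45
tool_pos: [0.5852, 0.2149, 0.0962]
ee_rot: [3.132, -0.004, 1.498]
wrist_force: [3.3, 2.0, 1.0]
width: 0.0087
```

```bash
python3 -c "
from h import *
arc([44,36,28,20,12,4,0,-2],sc=.5083,zc=.0528)"
```

```text
[0.5679 0.257  0.1072] [3.3 2.  1. ] 0.008727417914781719 ang 42.4 rot [ 0.0099 -0.0042  0.0003]
44 [-0.0006 -0.0021 -0.0012]
36 [-0.0007  0.005   0.0074]
28 [-0.0007  0.0108  0.017 ]
20 [-0.0008  0.0152  0.0272]
12 [-0.0008  0.0182  0.0379]
4 [-0.0009  0.0196  0.049 ]
0 [-0.0009  0.0198  0.0546]
-2 [-0.0009  0.0197  0.0574]
```

Emit:
step_arm([
  {"jaw":0,"tx":0,"ty":0.0055,"tz":0.008,"ax":0,"ay":0,"az":0},
  {"jaw":0,"tx":0,"ty":0.011,"tz":0.017,"ax":0,"ay":0,"az":0},
  {"jaw":0,"tx":0,"ty":0.0155,"tz":0.0272,"ax":0,"ay":0,"az":0},
  {"jaw":0,"tx":0,"ty":0.0185,"tz":0.038,"ax":0,"ay":0,"az":0},
  {"jaw":0,"tx":0,"ty":0.02,"tz":0.047,"ax":0,"ay":0,"az":0},
  {"jaw":0,"tx":0,"ty":0.02,"tz":0.053,"ax":0,"ay":0,"az":0},
  {"jaw":0,"tx":0,"ty":0.02,"tz":0.054,"ax":0,"ay":0,"az":0},
  {"jaw":0,"tx":0,"ty":0.02,"tz":0.054,"ax":0,"ay":0,"az":0},
])

```text
time: 11.25
tool_pos: [0.6057, 0.2135, 0.0416]
ee_rot: [3.132, -0.004, 1.498]
wrist_force: [1.8, 1.4, -1.5]
width: 0.009
```

```bash
python3 - <<'E'
from h import *
arc([0,-2],sc=.5083,zc=.0528)
E
```

```text
[0.5884 0.2571 0.0526] [ 1.8  1.4 -1.5] 0.008969986985559472 ang -0.1 rot [ 0.0098 -0.0038  0.0003]
0 [-0.0008 -0.0002 -0.0002]
-2 [-0.0008 -0.0003  0.0026]
```

Emit:
step_arm([
  {"jaw":0,"tx":0,"ty":0,"tz":0.002,"ax":0,"ay":0,"az":0},
  {"jaw":0,"tx":0,"ty":0,"tz":0.004,"ax":0,"ay":0,"az":0},
  {"jaw":0,"tx":0,"ty":0,"tz":0.004,"ax":0,"ay":0,"az":0},
])

```text
time: 11.55
tool_pos: [0.6058, 0.2136, 0.0392]
ee_rot: [3.131, -0.004, 1.498]
wrist_force: [-0.4, -0.3, 4.6]
width: 0.0091
```

Emit:
step_arm([
  {"jaw":0,"tx":0,"ty":0,"tz":0.002,"ax":0,"ay":0,"az":0},
  {"jaw":0.4,"tx":0,"ty":0,"tz":0,"ax":0,"ay":0,"az":0},
  {"jaw":0.4,"tx":0,"ty":0,"tz":0,"ax":0,"ay":0,"az":0},
  {"jaw":0.4,"tx":0,"ty":0,"tz":0,"ax":0,"ay":0,"az":0},
  {"jaw":0.4,"tx":0,"ty":0,"tz":0,"ax":0,"ay":0,"az":0},
  {"jaw":0.4,"tx":0,"ty":0,"tz":-0.04,"ax":0,"ay":0,"az":0},
  {"jaw":0.4,"tx":0,"ty":0,"tz":-0.08,"ax":0,"ay":0,"az":0},
  {"jaw":0.4,"tx":0,"ty":0,"tz":-0.12,"ax":0,"ay":0,"az":0},
])

```text
time: 12.35
tool_pos: [0.604, 0.213, 0.1597]
ee_rot: [3.133, -0.003, 1.498]
wrist_force: [1.6, 0.4, 0.2]
width: 0.0376
```

Emit:
step_arm([
  {"jaw":0.4,"tx":0,"ty":0,"tz":-0.06,"ax":0,"ay":0,"az":0},
  {"jaw":0.4,"tx":0.05,"ty":-0.05,"tz":-0.08,"ax":0,"ay":0,"az":0},
  {"jaw":0.4,"tx":0.08,"ty":-0.1,"tz":-0.08,"ax":0,"ay":0,"az":0},
  {"jaw":0.4,"tx":0.08,"ty":-0.15,"tz":-0.08,"ax":0,"ay":0,"az":0},
  {"jaw":0.4,"tx":0.08,"ty":-0.2,"tz":-0.08,"ax":0,"ay":0,"az":0},
  {"jaw":0.4,"tx":0.08,"ty":-0.2,"tz":-0.08,"ax":0,"ay":0,"az":0},
])

```text
time: 12.95
tool_pos: [0.4065, 0.3078, 0.2384]
ee_rot: [3.133, -0.004, 1.5]
wrist_force: [0.2, -0.6, 0.5]
width: 0.0377
```

```bash
python3 - <<'E'
from h import *
o=get_obs();print(o['wrist_force'],o['time'])
for n in('scene','top'):
  p,d=snapshot(n);C=cloud(n,d);S,T,Z=C@ex,C@ey,C[...,2]
  M=masks(p)
  for k,b in dict(red=(.22,.30),yel=(.06,.15)).items():
    m=M[k]&(S>.53)&(S<.62)&(T>b[0])&(T<b[1])&(Z>.02)&(Z<.12)
    print(n,k,m.sum(),[np.round(x[m].mean(),4) for x in(S,T,Z)] if m.any() else'')
  m=(S>.52)&(S<.59)&(T>.15)&(T<.215)&(Z>.03)&(Z<.1)
  A=np.c_[S[m]-.55,T[m]-.18,np.ones(m.sum())];print(n,'tray top',m.sum(),np.linalg.lstsq(A,Z[m],rcond=None)[0],np.percentile(Z[m],[5,50,95]))
  if n=='scene':cv2.imwrite('pics/e.png',cv2.resize(p[180:400,150:520,::-1],None,fx=2.1,fy=2.1))
  else: cv2.imwrite('pics/f.png',p[:,:,::-1])
E
```

```text
[ 0.24158623 -0.58066557  0.46209269] 12.95
scene red 275 [np.float64(0.5883), np.float64(0.2544), np.float64(0.0534)]
scene yel 198 [np.float64(0.5841), np.float64(0.1143), np.float64(0.0462)]
scene tray top 1754 [-0.02473231 -0.02476208  0.05637379] [0.05038553 0.05417997 0.06305456]
top red 137 [np.float64(0.5869), np.float64(0.2538), np.float64(0.055)]
top yel 145 [np.float64(0.5829), np.float64(0.1154), np.float64(0.0475)]
top tray top 1415 [-0.08117463 -0.02156725  0.05709852] [0.04947094 0.05478965 0.06454838]
```

View pics/e.png

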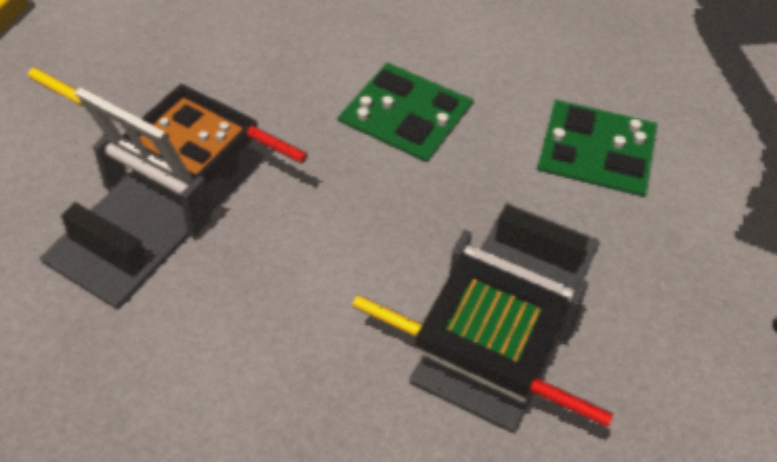

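View pics/f.png

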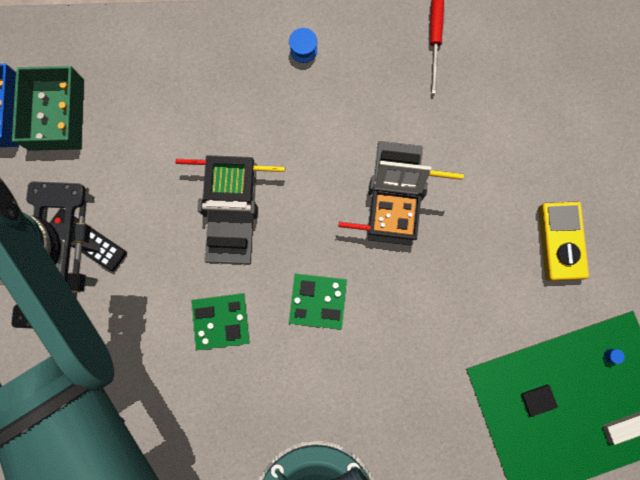

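The holder lies level on the far side with the green solder side up at top-view (232,180) and the cover beneath it. The tan holder is unchanged. The red pin's top is at 0.055 m, as at the start. The yellow pin's top is at 0.0475 m, and 0.048 m is expected when shut.

```bash
python3 -c "
from bench import *
print(close_job())"
```

```text
the job is handed in; nothing more can be done
None
```

I folded the green holder's cover shut by its yellow pin, then swung the closed holder half a turn by its red pin. I let go, backed the arm away and handed the job in at about 13 s, well under the 51 s limit.

My last checks all agreed:
- **Tray position:** the red pin is 80 mm beyond the axle and at the same height as at the start. The tray therefore lies level on the far side.
- **Cover:** the yellow pin is within about 1 mm of its expected shut height upside down.
- **Board:** the solder side shows through the window, facing up.
- **Other holder:** the tan holder looks unchanged in both camera views.
- **Forces:** the highest wrist force I saw reported was about 22 N, while I pressed the cover shut to confirm it was closed.

My plane fit of the tray top gave uneven slopes (0.02 to 0.08 rad), probably because it mixed the window and the rim, so I relied on the pin heights instead.

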